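Walk the full tin into its taped place

ROBOT

A 6-joint arm with a two-finger parallel gripper is mounted at the origin on the work surface. World frame = base frame: x ahead of the robot, y to its left, z up, the work surface at z = 0. Lengths are in m, angles in rad, forces in N, time in s.
With the tool pointing down it reaches from about 0.35 to 0.725 m from the base axis. Payload 4.3 kg.
Tool frame: the origin (TCP) lies between the finger pads; the fingertips stand 22 mm ahead of it and the grasp point (between the pads) lies 3 mm ahead of it; z points along the fingers, y is the direction in which the jaws open and shut (so a half turn about z gives the same grasp; the last joint's range is limited). The gripper opens to 85 mm and grips with 20 to 120 N. Pads are 22 mm wide; open, the fingers measure 114 mm over their backs; the gripper's body (76 mm by 85 mm) begins 54 mm behind the grasp point. The pads swing forward as they close: fully open they stand 13 mm farther back than shut.
Start: joints at [-1.231, 0.377, 0.081, 1.274, 0, 1.46], TCP at [0.25, -0.518, 0.214] pointing down, gripper open.
Joint ranges: [-2.72, 2.72], [-0.84, 1.66], [-1.02, 1.22], [-1.77, 2.12], [-1.37, 1.28], [-3.14, 3.14]. Speed limits (rad/s): [2.57, 2.57, 3.14, 3.14, 3.14, 3.14].

INTERFACE

Orientations are given as a rotation vector (axis times angle).
In Python, from rig import r gives the robot as it stands.
- The arm moves only by the tool drive_tool, never from a script. Its argument "steps" is a list of rows, each a list of 5 numbers: the finger opening in cm, from 0 to 8.54, then the shift along the tool's x, y, z in cm, then the turn about the tool's z in rad. In form: [[fingers, dx, dy, dz, yaw], ...]. A call has 1 to 20 rows; each row is the pose to reach, as a shift and turn from the pose commanded when the call began, along the tool's axes at that moment; what a row does not reach only later rows make up. A row lasts 1/8 s, in which the tool goes at most 62.5 mm and 10.7 degrees, less where a joint would pass 70% of its speed; a pose out of reach is approached as far as the arm can. A call with a gripper value outside its range is refused whole. The fingers move at their own pace and stop on an object; "newtons" is the grip in N (left out, the last holds). Time passes only in rows, so rows that repeat a pose let the fingers close. It gives the time, the measured TCP pose, the force and the opening at its end, in the units of the state.
- r.state(): the state, without advancing time (a new reading comes with each control period).
- r.camera(name): name is "side" or "top"; returns a dict with "img" (480x640x3 uint8, red, green, blue), "vertical_fov" (degrees; the focal length in pixels is half the picture's height over the tangent of half this angle, whatever the lens; pixels are square), "cx", "cy" (the principal point, pixels), "R" (3x3) and "t" (3): a world point X has camera coordinates R X + t. Camera axes: x right, y down, z forward; pixel columns grow to the right and rows downward; lengths in m; the calibration is good to about 2 mm. A picture is of the moment at which its call begins. There is no depth.
- r.job_done(): hands the job in, once; it reports no verdict.
The state is a dict: "time_s": time; "joint_pos": joint angles; "dq": joint speeds; "effort": joint torques, N m; "ee_pos": TCP position; "eef_rot": TCP orientation; "wrist_force": force on the tool from outside, world axes, zero at the start; "moment": the same for the moment, N m; "finger_gap": opening from 0.0 (shut) to 1.0 (fully open).
Only numpy, scipy, OpenCV 4.12 (cv2) and the standard library are available. Lean on these libraries where they do the work, as an engineer would, in place of code of your own. Each camera call takes 0.05 s, during which the arm holds its last target.

TASK

Walk the tall oblong tin forward into the taped outline on the bench, without ever lifting it clear of the bench: tip it sideways so that it stands on the bottom edge at one end of its width, swing the raised end forward about that planted edge and set it down flat, then tip it onto the other end and swing the first one forward likewise, and so on. Leave it standing upright inside the outline, its wide faces parallel to the outline's long sides, and let go.

Things in the scene. Friction and masses are not known exactly. Their poses are not given: they have to be found in the camera images.
- tin: Tall oblong metal tin, blank paper label low on each wide face: 50 mm thick (x axis), 110 wide (y), 160 tall, 0.5 to 0.9 kg, loose. Origin: centre of its underside, z up. Screw cap 30 mm across, 16 high, on the top, 30 mm from the middle towards +y. Grip it from above across the 50 mm. Not the like tin only 90 mm tall. Bystanders within 0.17 m of the outline's centre are at most 130 mm tall.
- tin_end_a (a point): Middle of the tin's bottom edge at its +y end (the cap's end): on the underside, 55 mm from the tin's origin along its +y axis.
- tin_end_b (a point): Middle of the tin's bottom edge at its -y end: on the underside, 55 mm from the tin's origin along its -y axis.
- bay: Flat outline of black tape on the bench, 90 mm (x axis) by 160 mm (y axis) inside, tape 18 mm wide. Origin: its centre, on the bench top (z = 0). At the start the tin stands on its -x side (the robot's), centre 55 to 75 mm short along x and up to 25 mm off along y, its wide faces parallel to the outline's long sides (y axes alike) within 9 degrees.

How it is judged:
On the way, in this order (a step that is already met when the one before it is completed fails the run):
1. the tin is tipped: the bottom edge at one end is over 10 mm up, the other end's still on the bench (under 8 mm) (((height (world z) of tin_end_a above 0.01 m and height (world z) of tin_end_b below 0.008 m) or (height (world z) of tin_end_b above 0.01 m and height (world z) of tin_end_a below 0.008 m))), for 0.1 s.
2. the tin is set down flat again (both ends under 5 mm) with the raised end swung over 20 mm from its start and the planted end within 20 mm of its own (height (world z) of each of tin_end_a, tin_end_b below 0.005 m and ((distance of tin_end_a from where it was at the start of the episode above 0.02 m and distance of tin_end_b from where it was at the start of the episode below 0.02 m) or (distance of tin_end_b from where it was at the start of the episode above 0.02 m and distance of tin_end_a from where it was at the start of the episode below 0.02 m))), for 0.1 s.
3. the tin is tipped onto the end that was swung: that end is on the bench (under 8 mm) over 20 mm from its start, the other over 10 mm up (((height (world z) of tin_end_a above 0.01 m and height (world z) of tin_end_b below 0.008 m and distance of tin_end_b from where it was at the start of the episode above 0.02 m) or (height (world z) of tin_end_b above 0.01 m and height (world z) of tin_end_a below 0.008 m and distance of tin_end_a from where it was at the start of the episode above 0.02 m))), for 0.1 s.
At the end, for the whole second after the job is handed in: The tin stands upright (within 3.4 degrees) and at rest on the bench, its centre within 20 mm of the outline's centre across the outline (x) and 25 mm along it (y), its wide faces parallel to the outline's long sides within 11 degrees (x of tin in the frame of bay between -0.02 and 0.02 m and y of tin in the frame of bay between -0.025 and 0.025 m and angle between the y axis of tin and the y axis of bay, either way round below 0.2 rad and angle between tin's own z axis and vertical below 0.06 rad and height (world z) of tin below 0.006 m and linear speed of tin below 0.02 m/s); the robot touches nothing.
It fails at once if the tin is lifted clear of the bench (both ends over 15 mm up) (height (world z) of each of tin_end_a, tin_end_b above 0.015 m).
It fails at once if the tin is knocked over (leans more than 40 degrees) (angle between tin's own z axis and vertical above 0.7 rad).
It also fails if it takes over 45 s, if anything falls off the work surface, if the arm or the gripper's body presses on something with over 40 N, if the wrist force passes 120 N, or if a joint passes its speed limit or range.

## Working session

There is one attempt and no reset: what is moved stays moved. The work goes in short steps, Python scripts to look and compute and a tool call to move; the robot and the scene stay as the last step left them, time stands still between calls to the robot, and variables do not carry over. Pictures are saved under pics/ and viewed, and the job is handed in when it is done.

Besides the shell and the picture viewer there is one more tool, called after "Call:" as a command line: name --pt "numbers of a row" for each row, then --argument value for the rest. drive_tool: Moves the arm, as the interface text tells. Its arguments: {"type":"object","properties":{"steps":{"type":"array"},"newtons":{"type":"number"}},"required":["steps"]}

```bash
ls; mkdir -p pics; python3 - <<'E'
from rig import r
import cv2,pickle
for n in("side","top"):
    c=r.camera(n); cv2.imwrite(f"pics/{n}0.png",c["img"][:,:,::-1]); pickle.dump(c,open(f"{n}0.pkl","wb"))
    print(n,c["vertical_fov"],c["cx"],c["cy"],c["R"],c["t"])
print(r.state())
E
```

```text
pics
side 56.68980797053189 320.42479811859283 240.23843542884353 [[ 0.84070438  0.54149264 -0.00137045]
 [ 0.3662729  -0.57052415 -0.73508255]
 [-0.39882367  0.61748516 -0.67797622]] [-0.49248183 -0.15812497  0.89263193]
top 50.492859849864786 322.7104056142687 239.8939117242403 [[-0.00876081 -0.99914202 -0.04047797]
 [-0.98694796  0.01514911 -0.1603254 ]
 [ 0.16080105  0.03854507 -0.9862339 ]] [0.03534395 0.58219604 0.60116744]
{'time_s': 0.1, 'joint_pos': array([-1.23132386e+00,  3.78018995e-01,  7.98049108e-02,  1.27439408e+00,
       -1.39967969e-05,  1.46049062e+00]), 'dq': array([ 0.00100747, -0.00367522,  0.00389897,  0.00060075,  0.00045371,
       -0.00037547]), 'effort': array([ 3.69067420e-03, -4.64694679e+01,  2.70582068e+01,  1.19657404e-02,
        1.00803211e-04,  1.13364899e-05]), 'ee_pos': array([ 0.24978864, -0.51724694,  0.21305536]), 'eef_rot': array([-3.06073063e+00, -7.00168635e-01,  3.47037648e-04]), 'wrist_force': array([-0.34491934, -0.4805674 ,  0.1076649 ]), 'moment': array([ 0.04593585,  0.01695781, -0.00709198]), 'finger_gap': 1.0009468308248226}
```

View pics/side0.png

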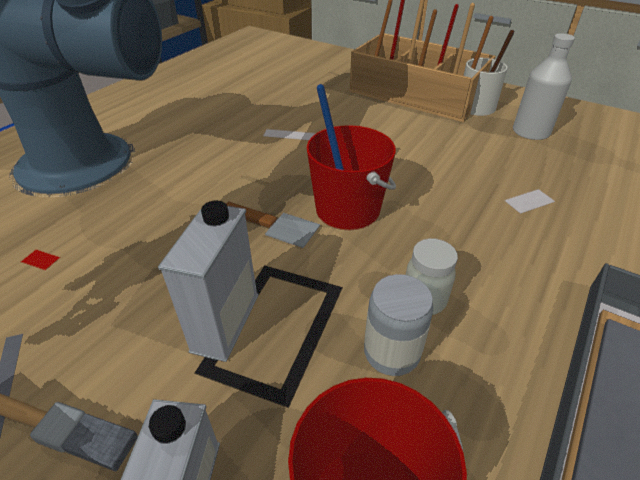

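View pics/top0.png

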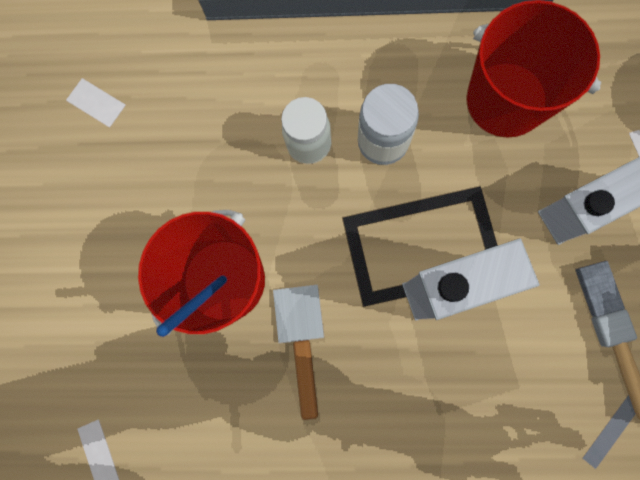

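The side view has the tin standing at about (210,290), cap at (215,213), with the outline behind it. The top view shows the tin top at (475,278), cap at (453,287), and the outline from (343,217) to (497,245). I'll enlarge these.

```bash
python3 - <<'E'
import cv2
t=cv2.imread("pics/top0.png")[170:330,330:550]; cv2.imwrite("pics/tz.png",cv2.resize(t,None,fx=3.6,fy=3.6,interpolation=cv2.INTER_CUBIC))
t=cv2.imread("pics/side0.png")[190:420,150:360]; cv2.imwrite("pics/sz.png",cv2.resize(t,None,fx=2.6,fy=2.6,interpolation=cv2.INTER_CUBIC))
E
```

```text
(no output)
```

View pics/tz.png

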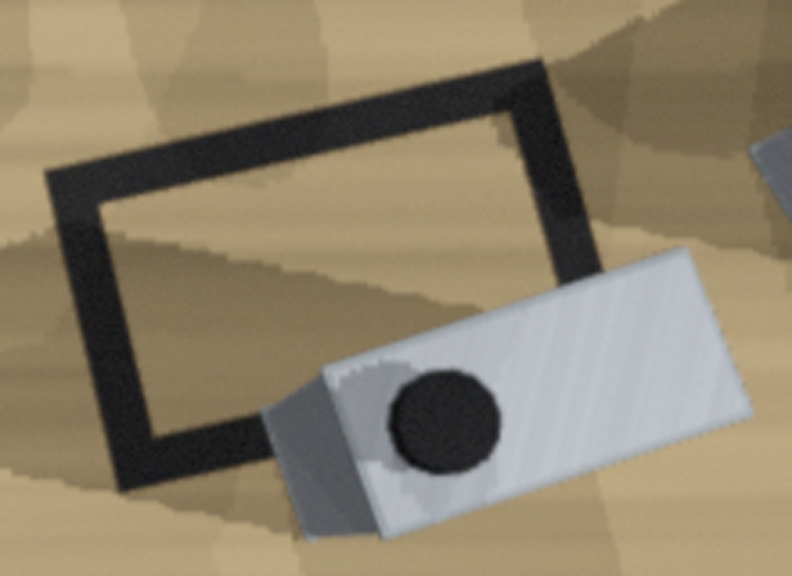

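View pics/sz.png

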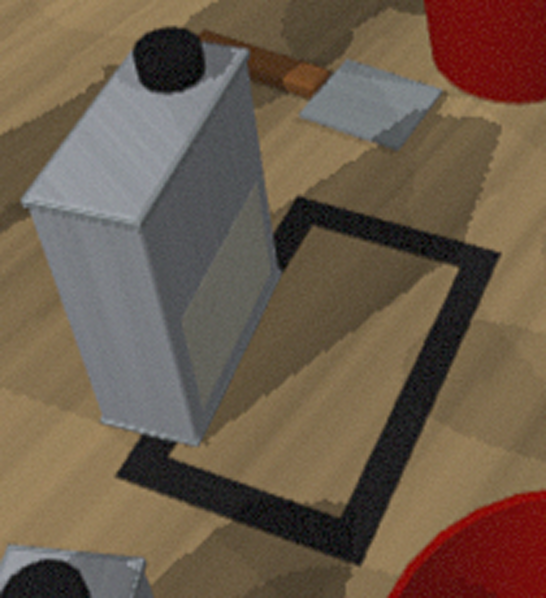

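```bash
cat > h.py <<'E'
import numpy as np,cv2
from scipy.optimize import least_squares
def proj(c,X):
    f=240/np.tan(np.radians(c["vertical_fov"])/2); p=np.atleast_2d(X)@np.array(c["R"]).T+c["t"]
    return np.c_[c["cx"]+f*p[:,0]/p[:,2], c["cy"]+f*p[:,1]/p[:,2]]
def un(z,s,o): return (np.array(z,float)+.5)/s-.5+np.array(o)
def place(q,P):
    P=np.array(P,float); c,s=np.cos(q[2]),np.sin(q[2])
    return np.c_[q[0]+c*P[:,0]-s*P[:,1], q[1]+s*P[:,0]+c*P[:,1], P[:,2]]
def fit(obs,x0):
    f=lambda q:np.concatenate([(proj(c,place(q,P))-u).ravel() for c,P,u in obs])
    s=least_squares(f,x0,loss="soft_l1"); return s.x,f(s.x).reshape(-1,2).round(1)
def T(sx,sy,z): return [.025*sx,.055*sy,z]
E
python3 - <<'E'
from h import *
import pickle
ct,cs=[pickle.load(open(n,"rb")) for n in("top0.pkl","side0.pkl")]
ut=lambda z:un(z,3.6,(330,170)); us=lambda z:un(z,2.6,(150,190))
o=lambda a,b:[.063*a,.098*b,0]; i=lambda a,b:[.045*a,.08*b,0]
A=(ct,[o(1,1),o(1,-1),o(-1,1),i(1,1),i(1,-1),i(-1,1)],ut([(46,172),(543,60),(122,492),(100,204),(513,112),(152,437)]))
B=(cs,[o(1,1),o(1,-1),o(-1,-1),i(1,1),i(1,-1),i(-1,-1)],us([(500,254),(358,563),(118,475),(460,264),(340,516),(168,457)]))
for ob in([A],[B],[A,B]): print("bay",*fit(ob,[.5,-.1,.2]))
A=(ct,[T(1,1,.16),T(1,-1,.16),T(-1,-1,.16),T(-1,1,.16),T(1,1,0),T(-1,1,0)],ut([(323,368),(688,247),(753,412),(383,539),(263,410),(308,540)]))
B=(cs,[T(-1,-1,.16),T(1,-1,.16),T(1,1,.16),T(-1,-1,0),T(1,-1,0),T(1,1,0)],us([(24,204),(140,223),(248,50),(103,423),(198,443),(277,270)]))
for ob in([A],[B],[A,B]): print("tin",*fit(ob,[.45,-.1,.2]))
E
```

```text
bay [ 0.58058371 -0.10553768  0.20732298] [[-0.4 -0.5]
 [ 0.5 -0.5]
 [-0.8  0.6]
 [ 0.3  0.3]
 [-0.5  0.3]
 [ 0.9 -0.2]]
bay [ 0.58036129 -0.10533946  0.21344549] [[ 0.3 -0.9]
 [ 0.9  0.5]
 [-1.2 -0. ]
 [-0.2  0.8]
 [-0.   0. ]
 [ 0.  -0.7]]
bay [ 0.58058886 -0.1054507   0.2099369 ] [[-0.6 -0.3]
 [ 0.3 -0.6]
 [-0.7  0.8]
 [ 0.2  0.4]
 [-0.7  0.2]
 [ 1.  -0.1]
 [ 0.5 -0.6]
 [ 0.6  0.7]
 [-1.3 -0.1]
 [ 0.   1. ]
 [-0.2  0.2]
 [-0.1 -0.7]]
tin [ 0.52206903 -0.13603453  0.31000327] [[ 0.4  0.2]
 [-0.4  0.2]
 [ 0.   0.2]
 [ 0.7 -0.8]
 [-0.5  0.2]
 [-0.3 -0.1]]
tin [ 0.52205262 -0.13744746  0.32041637] [[-0.4 -2.8]
 [-0.2 -1.2]
 [-1.1 -0.9]
 [ 0.5  0.8]
 [ 0.5  1.7]
 [ 1.   2.5]]
tin [ 0.52197995 -0.1363939   0.31066583] [[ 0.7  0.3]
 [-0.1  0.2]
 [ 0.4  0.3]
 [ 1.1 -0.7]
 [-0.3  0.3]
 [ 0.  -0. ]
 [-0.  -3.7]
 [-0.1 -1.8]
 [-0.2 -1.2]
 [ 0.7 -0.1]
 [ 0.6  1.1]
 [ 1.7  2.2]]
```

```bash
cat >> h.py <<'E'
def rows(cur,tgts):
    """cur,tgts: (x,y,z,psi) psi=world angle of tool x -> cm shifts + tool yaw"""
    x,y,z,p=cur; out=[]
    for a,b,c,q in tgts:
        d=np.array([a-x,b-y])
        out.append([round(v,2) for v in (100*(d@[np.cos(p),np.sin(p)]),100*(d@[np.sin(p),-np.cos(p)]),-100*(c-z))]+[round(-(q-p),3)])
    return out
def cur(s):
    from scipy.spatial.transform import Rotation as R
    m=R.from_rotvec(s["eef_rot"]).as_matrix(); return [*s["ee_pos"],np.arctan2(m[1,0],m[0,0])]
E
python3 - <<'E'
from h import *
c=(.25,-.518,.214,2*np.arctan2(.70017,3.06073))
print(c,rows(c,[(.25,-.518,.264,c[3]),(.522,-.1365,.264,.311+np.pi/2)]))
E
```

```text
(0.25, -0.518, 0.214, np.float64(0.4497791282961439)) [[np.float64(0.0), np.float64(0.0), -5.0, np.float64(-0.0)], [np.float64(41.08), np.float64(-22.53), -5.0, np.float64(-1.432)]]
```

Call:
drive_tool --pt "8.5 0 0 -5 0" --pt "8.5 8 -4 -5 -0.18" --pt "8.5 14 -7.5 -5 -0.36" --pt "8.5 20 -11 -5 -0.54" --pt "8.5 26 -14 -5 -0.72" --pt "8.5 31 -17 -5 -0.9" --pt "8.5 36 -20 -5 -1.08" --pt "8.5 39 -21.5 -5 -1.26" --pt "8.5 41.1 -22.5 -5 -1.432" --pt "8.5 41.1 -22.5 -5 -1.432" --pt "8.5 41.1 -22.5 -5 -1.432" --pt "8.5 41.1 -22.5 -5 -1.432" --newtons 30

```text
time_s: 1.6
ee_pos: [0.5216, -0.1375, 0.2638]
eef_rot: [-1.854, -2.536, 0.001]
wrist_force: [-0.5, 0.1, 0.8]
finger_gap: 0.993
```

```bash
python3 - <<'E'
from rig import r
from h import *
s=r.state(); print(s["time_s"],cur(s),s["joint_pos"].round(2))
for n in("side","top"):
    c=r.camera(n); cv2.imwrite(f"pics/{n}1.png",c["img"][:,:,::-1])
E
```

```text
1.6 [np.float64(0.521610276628371), np.float64(-0.1375204789483787), np.float64(0.2638350774947473), np.float64(1.879272292765857)] [-0.38  0.3   0.09  1.37 -0.    0.89]
```

View pics/side1.png

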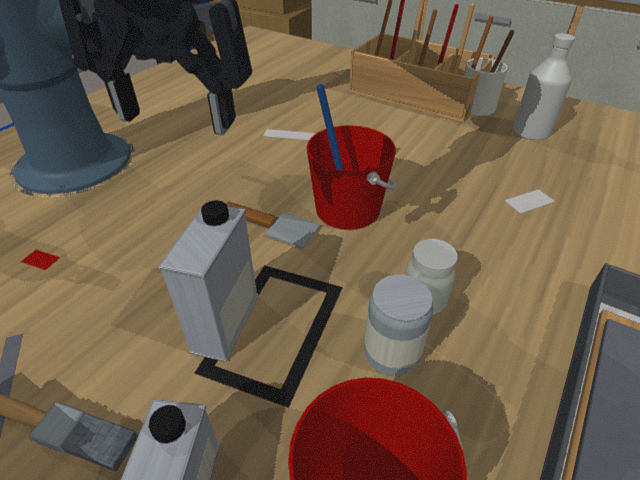

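```bash
python3 - <<'E'
from h import *
import pickle
ct,cs=[pickle.load(open(n,"rb")) for n in("top0.pkl","side0.pkl")]
P=[[.5216,-.1375,.264],[.5216,-.1375,.16],[0.52,-.12,.242]]
print(proj(cs,P),proj(ct,P))
E
```

```text
[[184.23634266 152.79465588]
 [203.91366134 234.5841223 ]
 [200.38732899 163.52460997]] [[513.8164858  267.80078367]
 [480.36676405 278.57564661]
 [485.12976133 272.59511547]]
```

View pics/top1.png

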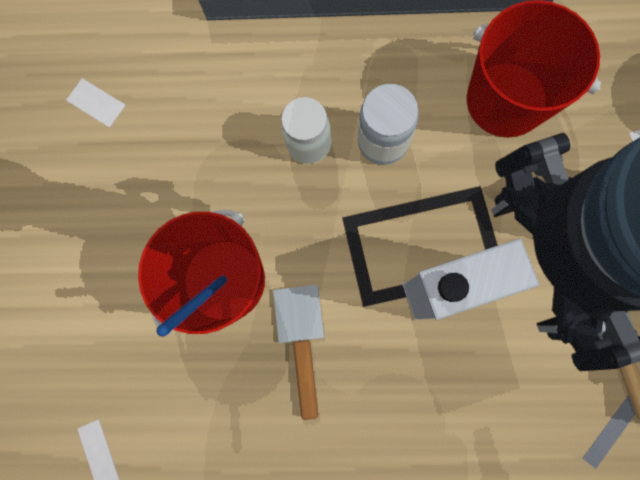

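The top view shows the fingers at about (520,185) and (575,340), straddling the tin's line. In the side view the tips, at (125,120) and (222,130), sit higher than I expected. I'll zoom in on them.

```bash
python3 - <<'E'
import cv2
t=cv2.imread("pics/side1.png")[0:200,40:290]; cv2.imwrite("pics/z1.png",cv2.resize(t,None,fx=3,fy=3,interpolation=cv2.INTER_CUBIC))
t=cv2.imread("pics/top1.png")[110:390,440:640]; cv2.imwrite("pics/z2.png",cv2.resize(t,None,fx=2.1,fy=2.1,interpolation=cv2.INTER_CUBIC))
E
```

```text
(no output)
```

View pics/z1.png

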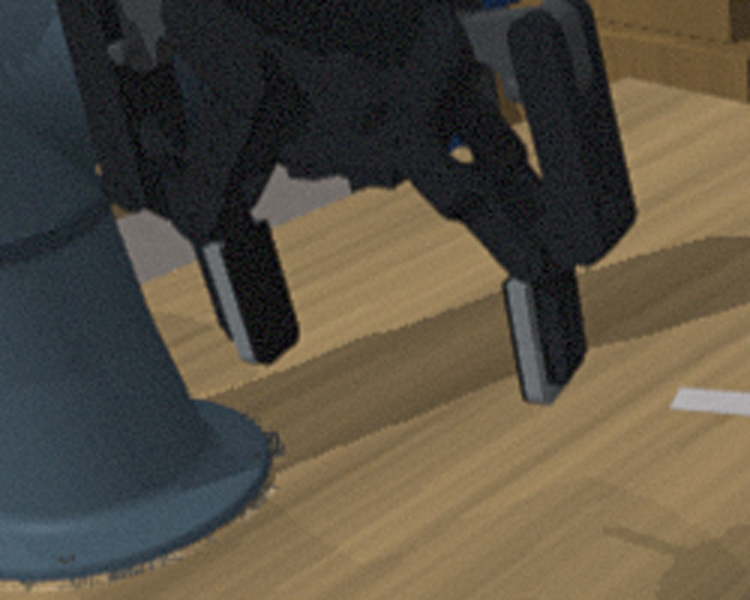

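View pics/z2.png

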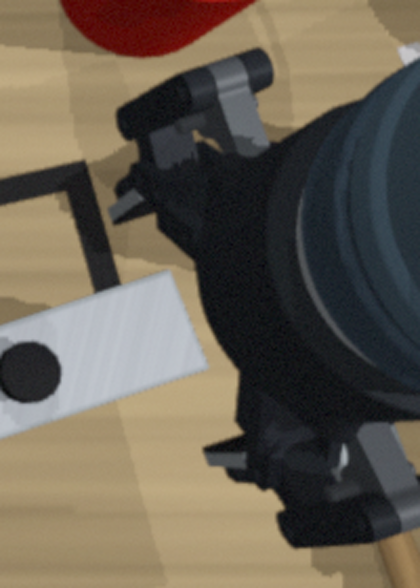

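```bash
python3 - <<'E'
from h import *
import pickle
ct,cs=[pickle.load(open(n,"rb")) for n in("top0.pkl","side0.pkl")]
for a,b in[((127,120),(547,327)),((223,132),(500,208))]:
    f=lambda X:np.r_[(proj(cs,X)-a).ravel(),(proj(ct,X)-b).ravel()]
    s=least_squares(f,[.52,-.13,.25]); print(s.x,s.fun.round(1))
# tin top check, cap centre top
a,b=(215,209),(453,287)
f=lambda X:np.r_[(proj(cs,X)-a).ravel(),(proj(ct,X)-b).ravel()]
s=least_squares(f,[.52,-.13,.25]); print(s.x,s.fun.round(1))
E
```

```text
[ 0.47270115 -0.15162411  0.29014162] [2.5 0.1 1.6 1.2]
[ 0.56476373 -0.12195295  0.29172352] [ 2.5 -0.2  1.6  1.6]
[ 0.51246523 -0.10688389  0.17153461] [ 0.1 -0.   0.1  0.1]
```

Call:
drive_tool --pt "8.5 0 0 4 0" --pt "8.5 0 0 8 0" --pt "8.5 0 0 10 0" --pt "8.5 0 0 10 0" --pt "8.5 0 0 10 0"

```text
time_s: 2.33
ee_pos: [0.5228, -0.1371, 0.165]
eef_rot: [1.851, 2.537, 0.001]
wrist_force: [-0.0, 0.6, 0.5]
finger_gap: 0.999
```

```bash
python3 - <<'E'
from rig import r
from h import *
for n in("side","top"):
    c=r.camera(n); im=c["img"][:,:,::-1]; cv2.imwrite(f"pics/{n}2.png",im)
    t=im[20:380,90:330] if n=="side" else im[130:370,380:640]; cv2.imwrite(f"pics/{n}2z.png",cv2.resize(t,None,fx=1.66 if n=="side" else 2.5,fy=1.66 if n=="side" else 2.5,interpolation=cv2.INTER_CUBIC))
E
```

```text
(no output)
```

View pics/side2z.png

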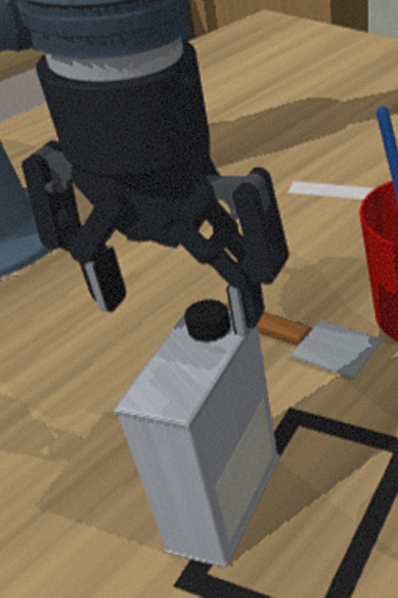

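View pics/top2z.png

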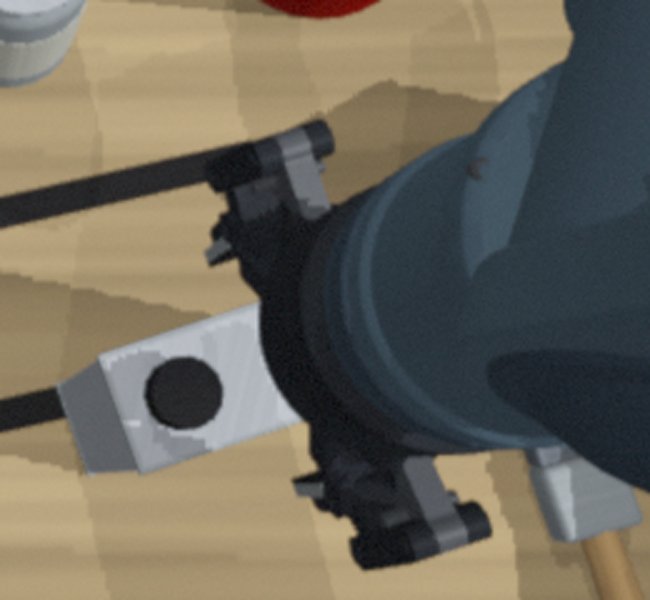

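```bash
python3 - <<'E'
from h import *
import pickle
ct,cs=[pickle.load(open(n,"rb")) for n in("top0.pkl","side0.pkl")]
for a,b in[((155,205),(500,326)),((236,219),(466,233))]:
    f=lambda X:np.r_[(proj(cs,X)-a).ravel(),(proj(ct,X)-b).ravel()]
    s=least_squares(f,[.52,-.13,.25]); print(s.x,s.fun.round(1))
E
```

```text
[ 0.47174466 -0.14836751  0.18748046] [ 3.8 -0.   2.5  2.1]
[ 0.56218925 -0.12025472  0.18903043] [ 3.1 -0.3  2.   2. ]
```

```bash
python3 - <<'E'
from rig import r
from h import *
import pickle
ct,cs=[pickle.load(open(n,"rb")) for n in("top0.pkl","side0.pkl")]
s=r.state();x,y,z,p=cur(s)
ax=np.array([np.cos(p),np.sin(p)]);ay=np.array([np.sin(p),-np.cos(p)])
for zz in(.155,.17,.185,.2):
  for sy in(-1,1):
    P=[[*(np.array([x,y])+sx*.011*ax+sy*.0425*ay),zz] for sx in(-1,1)]
    print(zz,sy,"side",proj(cs,P).round(0).tolist(),"top",proj(ct,P).round(0).tolist())
im=cv2.imread("pics/side2.png")[150:260,130:270];cv2.imwrite("pics/s2zz.png",cv2.resize(im,None,fx=5,fy=5,interpolation=cv2.INTER_CUBIC))
E
```

```text
0.155 -1 side [[167.0, 238.0], [176.0, 226.0]] top [[504.0, 313.0], [484.0, 320.0]]
0.155 1 side [[238.0, 252.0], [246.0, 238.0]] top [[474.0, 236.0], [454.0, 242.0]]
0.17 -1 side [[163.0, 228.0], [173.0, 215.0]] top [[509.0, 313.0], [488.0, 320.0]]
0.17 1 side [[236.0, 242.0], [244.0, 228.0]] top [[478.0, 233.0], [457.0, 240.0]]
0.185 -1 side [[160.0, 217.0], [170.0, 205.0]] top [[514.0, 313.0], [492.0, 320.0]]
0.185 1 side [[234.0, 231.0], [242.0, 218.0]] top [[481.0, 231.0], [460.0, 238.0]]
0.2 -1 side [[156.0, 206.0], [167.0, 194.0]] top [[519.0, 312.0], [497.0, 320.0]]
0.2 1 side [[232.0, 220.0], [241.0, 207.0]] top [[486.0, 228.0], [464.0, 235.0]]
```

View pics/s2zz.png

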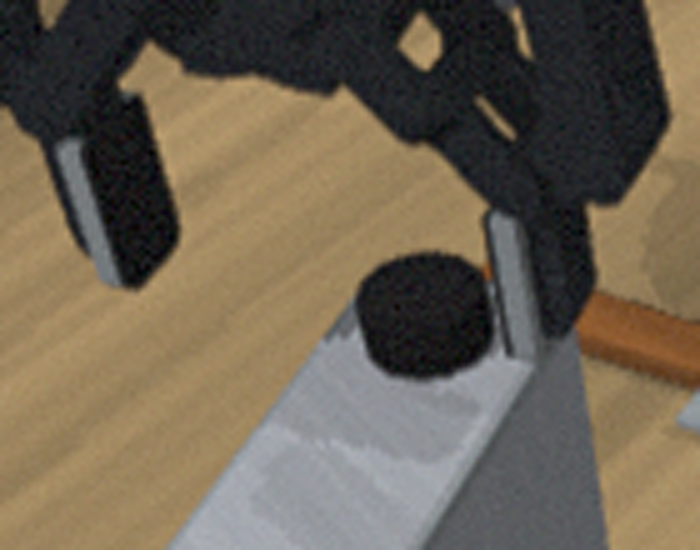

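Call:
drive_tool --pt "8.5 0 0 1.5 0" --pt "8.5 0 0 3 0" --pt "8.5 0 0 3 0" --pt "8.5 0 0 3 0"

```text
time_s: 2.92
ee_pos: [0.5221, -0.1364, 0.1336]
eef_rot: [-1.85, -2.538, 0.0]
wrist_force: [-0.0, -0.2, 0.5]
finger_gap: 0.991
```

```bash
cat > look.py <<'E'
import sys
from rig import r
from h import *
k=sys.argv[1]; s=r.state(); print(s["time_s"],np.round(cur(s),4),s["wrist_force"].round(1),round(s["finger_gap"],3))
a=r.camera("side")["img"][:,:,::-1][120:390,120:360]; b=r.camera("top")["img"][:,:,::-1][130:370,330:600]
import pickle
a=cv2.resize(a,None,fx=2.2,fy=2.2,interpolation=cv2.INTER_CUBIC); cv2.imwrite(f"pics/s{k}.png",a); cv2.imwrite(f"pics/t{k}.png",cv2.resize(b,None,fx=2.2,fy=2.2,interpolation=cv2.INTER_CUBIC))
E
python3 look.py 3
```

```text
2.925 [ 0.5221 -0.1364  0.1336  1.8819] [-0.  -0.2  0.5] 0.991
```

View pics/s3.png

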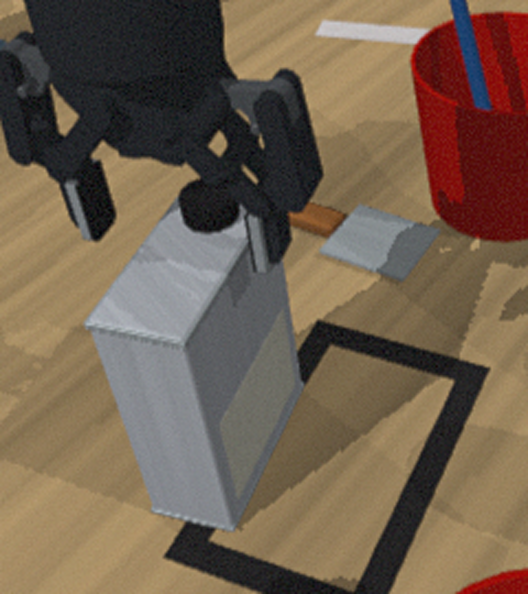

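Call:
drive_tool --pt "4 0 0 0 0" --pt "4 0 0 0 0" --pt "4 0 0 0 0" --pt "4 0 0 0 0" --pt "4 0 0 0 0" --pt "4 0 0 0 0" --newtons 20

```text
time_s: 3.78
ee_pos: [0.5227, -0.1366, 0.1344]
eef_rot: [1.85, 2.538, 0.001]
wrist_force: [0.5, 0.6, 5.2]
finger_gap: 0.575
```

```bash
python3 look.py 4
```

```text
3.775 [ 0.5227 -0.1366  0.1344  1.8818] [0.5 0.6 5.2] 0.575
```

View pics/s4.png

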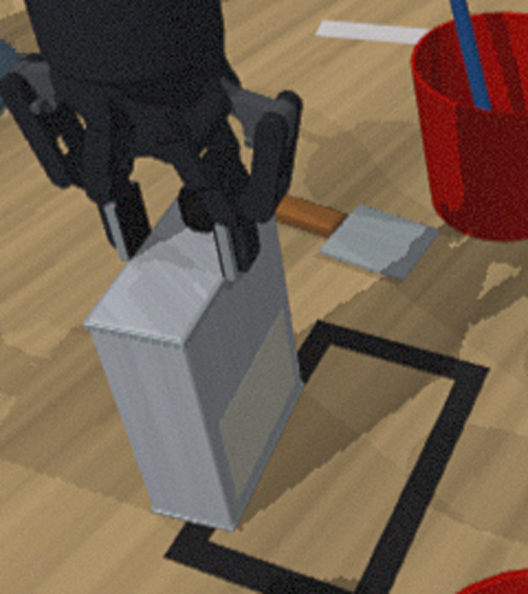

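View pics/t4.png

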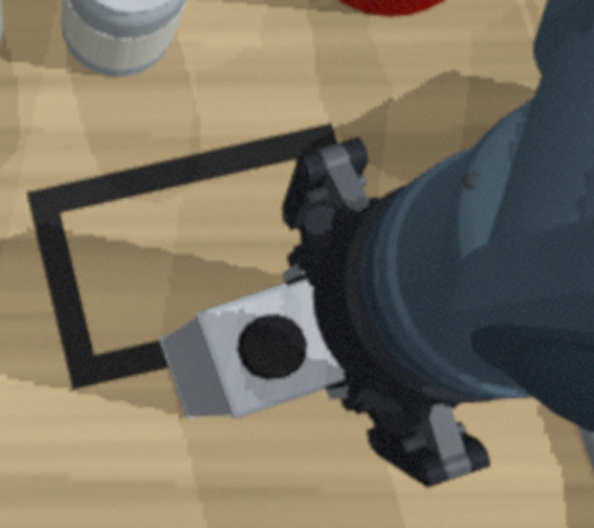

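Call:
drive_tool --pt "7 0 0 0 0" --pt "7 0 0 0 0" --pt "7 0 0 0.4 0" --pt "7 0 0 0.8 0" --pt "7 0 0 0.8 0"

```text
time_s: 4.5
ee_pos: [0.5218, -0.1364, 0.1252]
eef_rot: [-1.85, -2.538, 0.001]
wrist_force: [0.1, -1.2, -0.4]
finger_gap: 0.822
```

```bash
python3 look.py 5; python3 - <<'E'
from h import *
import pickle
ct,cs=[pickle.load(open(n,"rb")) for n in("top0.pkl","side0.pkl")]
for z in(.11,.12,.13,.14,.15):
  P=place([.522,-.1365,.311],[[.025,-.011,z],[.025,.011,z]]); print(z,((proj(cs,P)-120)*2.2).round(0).tolist())
E
```

```text
4.5 [ 0.5218 -0.1364  0.1252  1.8817] [ 0.1 -1.2 -0.4] 0.822
0.11 [[238.0, 344.0], [254.0, 315.0]]
0.12 [[235.0, 331.0], [252.0, 302.0]]
0.13 [[232.0, 317.0], [250.0, 288.0]]
0.14 [[229.0, 303.0], [247.0, 274.0]]
0.15 [[227.0, 289.0], [244.0, 260.0]]
```

View pics/s5.png

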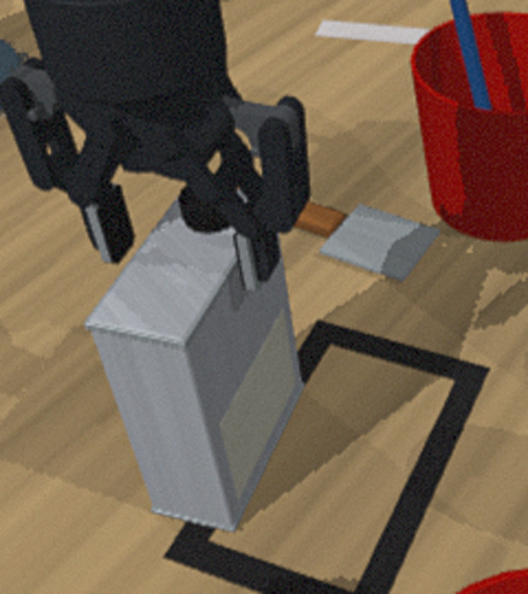

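Call:
drive_tool --pt "7 0 0 0.3 0" --pt "7 0 0 0.6 0" --pt "7 0 0 0.9 0" --pt "7 0 0 0.9 0"

```text
time_s: 5.1
ee_pos: [0.522, -0.1364, 0.1165]
eef_rot: [-1.85, -2.538, 0.0]
wrist_force: [-0.9, 0.1, 0.0]
finger_gap: 0.818
```

Call:
drive_tool --pt "7 0 0 0.4 0" --pt "7 0 0 0.8 0" --pt "7 0 0 1.1 0" --pt "7 0 0 1.1 0" --pt "4 0 0 1.1 0" --pt "4 0 0 1.1 0" --pt "4 0 0 1.1 0" --pt "4 0 0 1.1 0" --pt "4 0 0 1.1 0" --newtons 30

```text
time_s: 6.22
ee_pos: [0.5227, -0.1366, 0.1061]
eef_rot: [1.85, 2.538, 0.001]
wrist_force: [1.1, 1.4, 1.3]
finger_gap: 0.583
```

```bash
python3 look.py 6
```

```text
6.225 [ 0.5227 -0.1366  0.1061  1.8819] [1.1 1.4 1.3] 0.583
```

View pics/s6.png

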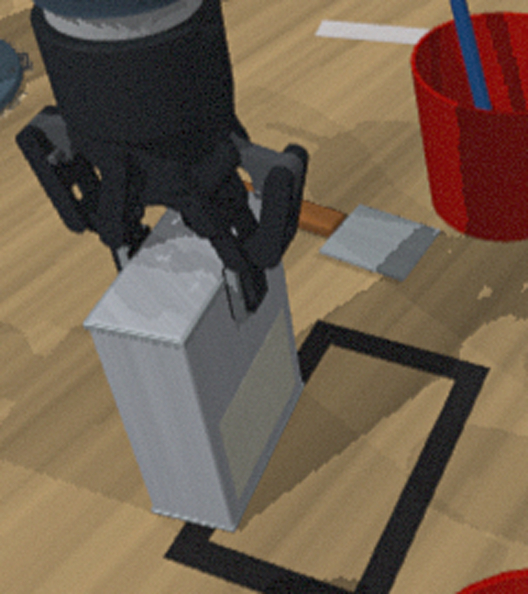

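View pics/t6.png

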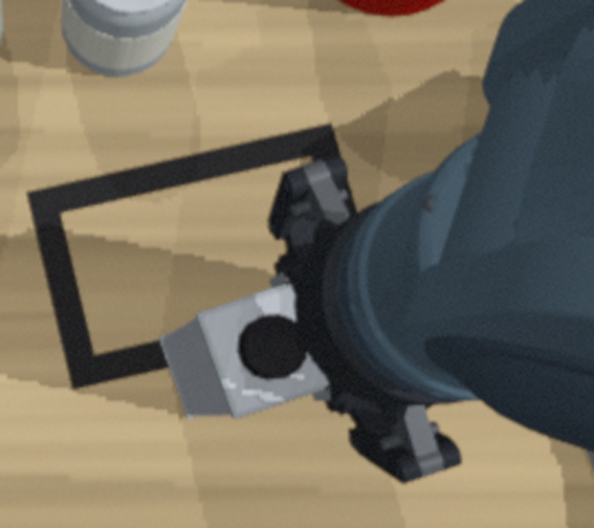

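Gripped, with the pad tip at zoom (237,318), about 30 mm below the tin's top. Next I'll tip it onto the cap end (tool +x).

Call:
drive_tool --pt "4 0.35 0 -0.1 0" --pt "4 0.73 0 -0.22 0" --pt "4 1.1 0 -0.33 0" --pt "4 1.48 0 -0.44 0" --pt "4 1.85 0 -0.52 0" --pt "4 2.23 0 -0.6 0" --pt "4 2.6 0 -0.67 0" --pt "4 3.0 0 -0.72 0" --pt "4 3.0 0 -0.72 0"

```text
time_s: 7.45
ee_pos: [0.513, -0.1077, 0.1131]
eef_rot: [-1.85, -2.539, 0.0]
wrist_force: [0.0, -0.6, -5.5]
finger_gap: 0.58
```

```bash
python3 look.py 7
```

```text
7.45 [ 0.513  -0.1077  0.1131  1.8821] [ 0.  -0.6 -5.5] 0.58
```

View pics/s7.png

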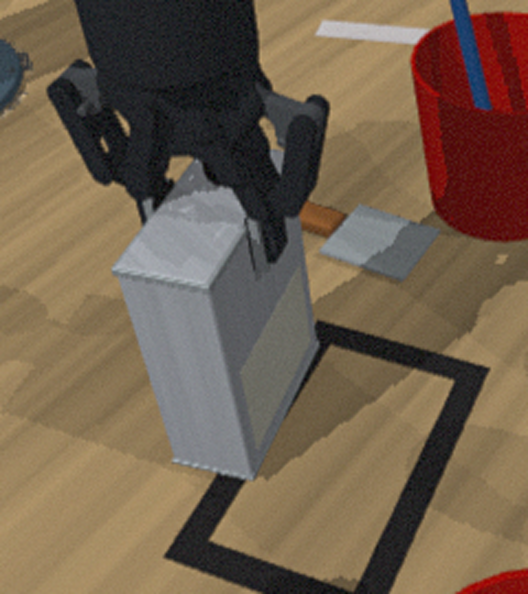

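View pics/t7.png

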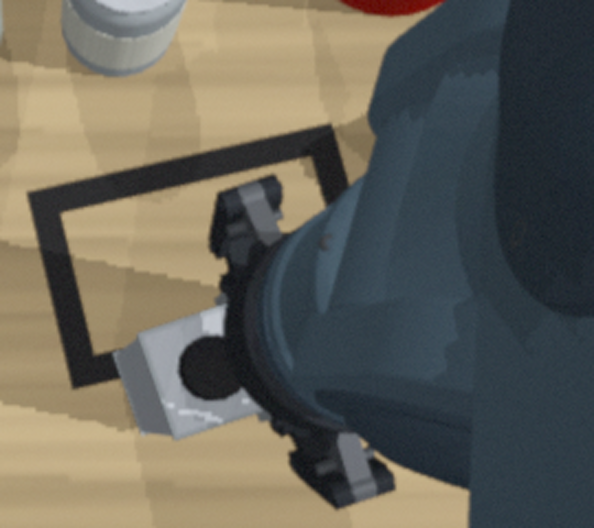

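The tin came up nearly upright instead of pivoting: the wrist carries about 5.5 N, and the shift from s6 to s7 is almost pure translation. So the pads resist turning too much. I'll put it back, let go, and re-grip near the end that stays planted, so tipping becomes a nearly horizontal push with some downward pressure.

Call:
drive_tool --pt "4 -0.8 0 0 0" --pt "4 -1.6 0 0 0" --pt "4 -2.4 0 0 0" --pt "4 -3.0 0 0 0" --pt "4 -3.0 0 0.35 0" --pt "4 -3.0 0 0.72 0" --pt "4 -3.0 0 0.75 0" --pt "7 -3.0 0 0.75 0" --pt "7 -3.0 0 0.5 0" --pt "7 -3.0 0 0.0 0" --pt "7 -3.0 0 -0.3 0" --newtons 20

```text
time_s: 8.93
ee_pos: [0.5227, -0.1367, 0.1168]
eef_rot: [1.85, 2.538, 0.0]
wrist_force: [0.3, 0.2, -0.8]
finger_gap: 0.822
```

```bash
python3 look.py 8
```

```text
8.925 [ 0.5227 -0.1367  0.1168  1.8818] [ 0.3  0.2 -0.8] 0.822
```

View pics/s8.png

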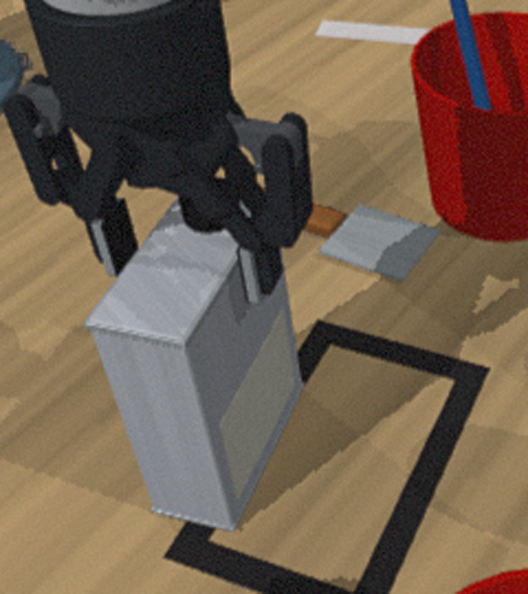

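View pics/t8.png

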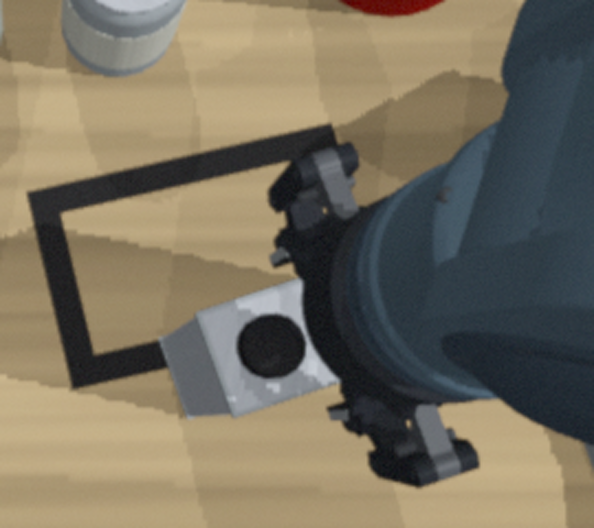

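Call:
drive_tool --pt "7 2 0 0 0" --pt "7 4 0 0 0" --pt "7 4 0 0.4 0" --pt "7 4 0 0.4 0" --pt "4 4 0 0.4 0" --pt "4 4 0 0.4 0" --pt "4 4 0 0.4 0" --pt "4 4 0 0.6 0" --newtons 20

```text
time_s: 10.02
ee_pos: [0.511, -0.0985, 0.112]
eef_rot: [1.849, 2.537, 0.002]
wrist_force: [-5.8, 4.6, 24.4]
finger_gap: 0.581
```

Call:
drive_tool --pt "4 0.4 0 0 0" --pt "4 0.8 0 0 0" --pt "4 1.2 0 0 0" --pt "4 1.6 0 0 0" --pt "4 2.0 0 0 0" --pt "4 2.0 0 0 0"

```text
time_s: 10.78
ee_pos: [0.5058, -0.0815, 0.112]
eef_rot: [1.848, 2.533, -0.003]
wrist_force: [-0.9, -3.2, 7.7]
finger_gap: 0.584
```

```bash
python3 look.py 9
```

```text
10.775 [ 0.5058 -0.0815  0.112   1.8811] [-0.9 -3.2  7.7] 0.584
```

View pics/s9.png

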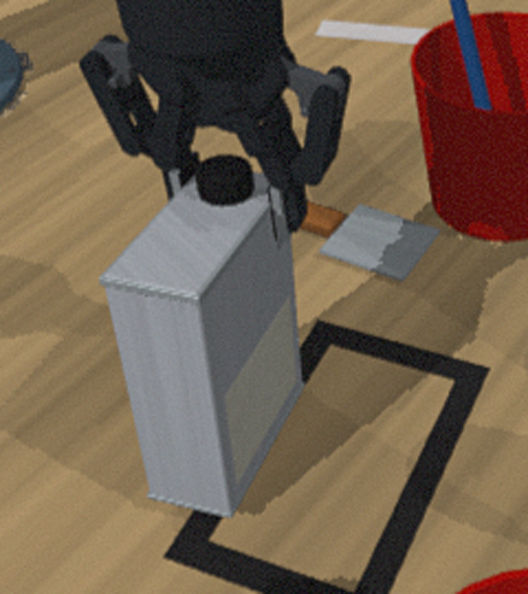

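It's tipped now: the near bottom edge rose from (233,528) to (232,515) and the far end is unmoved at (300,383). A little more tilt, then the swing.

Call:
drive_tool --pt "4 0.4 0 0 0" --pt "4 0.8 0 0 0" --pt "4 1.0 0 0 0" --pt "4 1.0 -0.1 0 -0.08" --pt "4 0.98 -0.24 0 -0.16" --pt "4 0.96 -0.36 0 -0.24" --pt "4 0.92 -0.47 0 -0.32" --pt "4 0.88 -0.58 0 -0.4" --pt "4 0.83 -0.7 0 -0.48" --pt "4 0.8 -0.76 0 -0.53" --pt "4 0.8 -0.76 0 -0.53"

```text
time_s: 12.25
ee_pos: [0.4953, -0.0741, 0.1111]
eef_rot: [1.12, 2.933, 0.002]
wrist_force: [0.4, -0.1, 7.6]
finger_gap: 0.581
```

```bash
python3 look.py 10
```

```text
12.25 [ 0.4953 -0.0741  0.1111  2.4121] [ 0.4 -0.1  7.6] 0.581
```

View pics/s10.png

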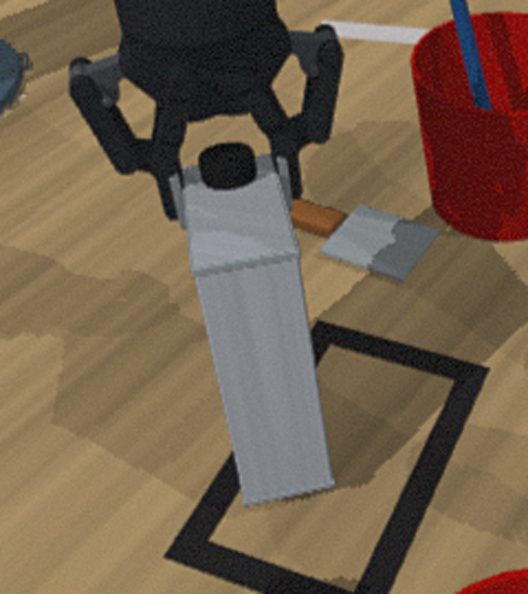

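View pics/t10.png

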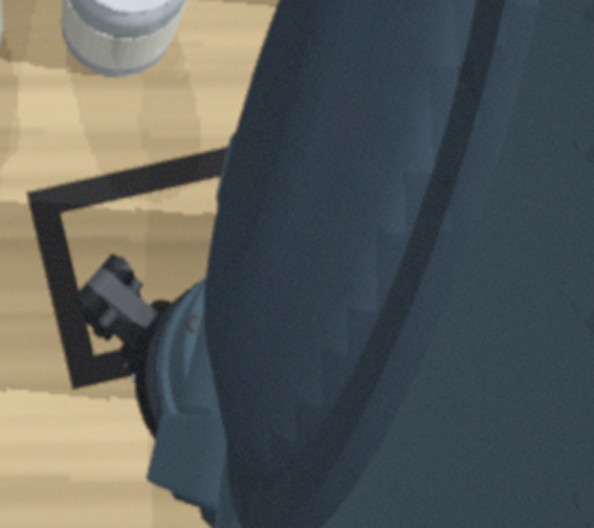

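The swing worked: bottom edge b is now at (245,503)–(333,486), over the outline. Setting it down.

Call:
drive_tool --pt "4 -0.5 0 0 0" --pt "4 -1.0 0 0 0" --pt "4 -1.5 0 0 0" --pt "4 -2.0 0 0 0" --pt "4 -2.5 0 0 0" --pt "4 -3.0 0 0 0" --pt "4 -3.1 0 0 0" --pt "4 -3.1 0 0 0" --pt "7 -3.1 0 0 0" --pt "7 -3.1 0 0 0"

```text
time_s: 13.6
ee_pos: [0.517, -0.0946, 0.1095]
eef_rot: [-1.121, -2.934, 0.0]
wrist_force: [0.8, -0.2, 0.2]
finger_gap: 0.822
```

```bash
python3 look.py 11
```

```text
13.6 [ 0.517  -0.0946  0.1095  2.4118] [ 0.8 -0.2  0.2] 0.822
```

View pics/s11.png

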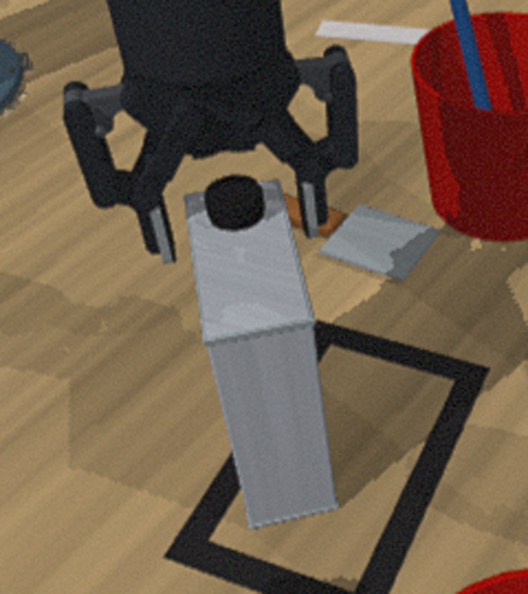

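View pics/t11.png

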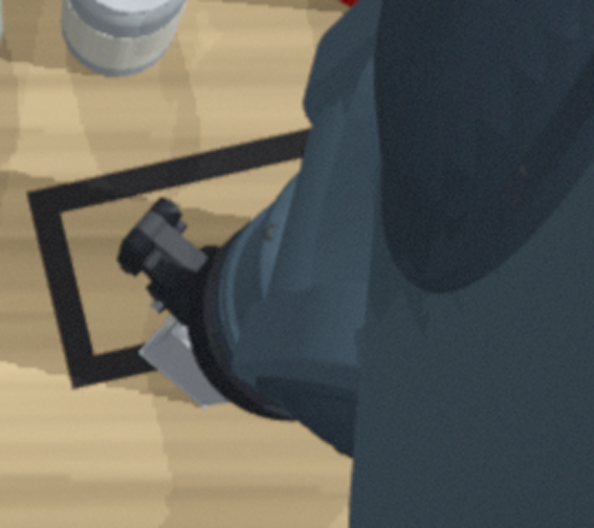

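Set down flat. I'll fit the pose from the side view: bottom corners (248,527), (337,508); top corners (205,342), (312,322), (278,182), (187,197).

```bash
python3 - <<'E'
from h import *
import pickle
cs=pickle.load(open("side0.pkl","rb"))
B=(cs,[T(-1,-1,0),T(1,-1,0),T(-1,-1,.16),T(1,-1,.16),T(1,1,.16),T(-1,1,.16)],un([(248,527),(337,508),(205,342),(312,322),(278,182),(187,197)],2.2,(120,120)))
# same side fit on start for bias
A=(cs,[T(-1,-1,0),T(1,-1,0),T(-1,-1,.16),T(1,-1,.16),T(1,1,0)],un([(152,512),(235,529),(86,325),(183,345),(301,383)],2.2,(120,120)))
def ends(q): return place(q,[[0,.055,0],[0,-.055,0]])[:,:2]
bay=np.array([.5806,-.1054,.208]); 
def rel(q):
    d=q[:2]-bay[:2];c,s=np.cos(bay[2]),np.sin(bay[2]); return [c*d[0]+s*d[1],-s*d[0]+c*d[1],q[2]-bay[2]]
for o in(A,B):
    q,res=fit([o],[.53,-.13,.5]); print(q.round(4),np.round(rel(q),4),ends(q).round(4).tolist(),np.abs(res).max())
E
```

```text
[ 0.5209 -0.1374  0.3336] [-0.065  -0.019   0.1256] [[0.5029, -0.0854], [0.5389, -0.1894]] 2.9
[ 0.5471 -0.1219  0.8344] [-0.0362 -0.0092  0.6264] [[0.5063, -0.085], [0.5878, -0.1588]] 2.9
```

Call:
drive_tool --pt "7 -2.5 0 -0.2 0" --pt "7 -5 0 -0.2 0" --pt "7 -7.5 0 -0.2 0" --pt "7 -8.1 0 -0.2 0" --pt "7 -8.1 0 -0.2 0" --pt "4 -8.1 0 -0.2 0" --pt "4 -8.1 0 -0.2 0" --pt "4 -8.1 0 -0.2 0" --pt "4 -8.1 0 0 0" --pt "4 -8.5 0 0 0" --pt "4 -8.9 0 0 0" --pt "4 -9.3 0 0 0" --pt "4 -9.7 0 0 0" --pt "4 -10.1 0 0 0" --pt "4 -10.1 0 0 0" --newtons 20

```text
time_s: 15.58
ee_pos: [0.593, -0.1617, 0.1114]
eef_rot: [1.12, 2.934, 0.002]
wrist_force: [-1.3, 1.9, 5.8]
finger_gap: 0.584
```

```bash
python3 look.py 12
```

```text
15.575 [ 0.593  -0.1617  0.1114  2.4121] [-1.3  1.9  5.8] 0.584
```

View pics/s12.png

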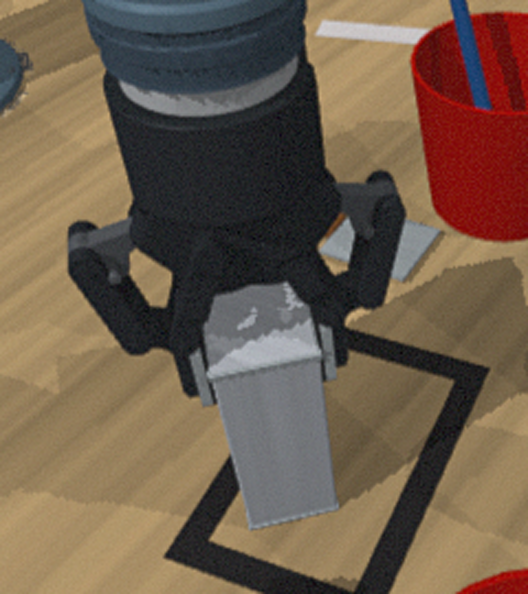

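View pics/t12.png

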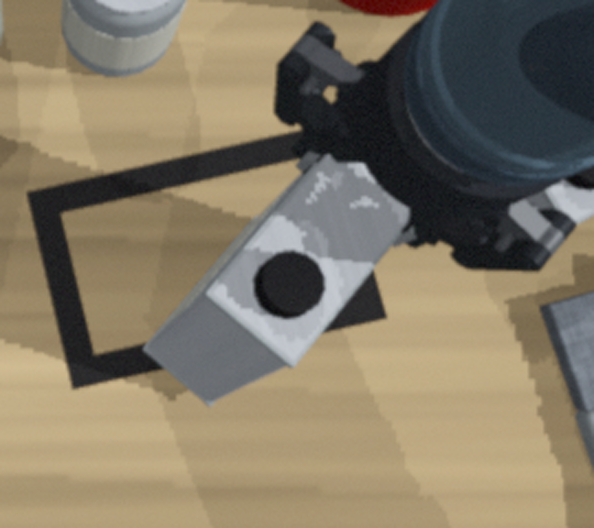

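Tipped onto end b: its bottom edge is unmoved at (248,527)–(337,508), and the cap end is raised. Tilting more, then swinging the cap end forward.

Call:
drive_tool --pt "4 -0.4 0 0 0" --pt "4 -0.8 0 0 0" --pt "4 -1.0 0 0 0" --pt "4 -1.0 -0.12 0 0.08" --pt "4 -0.98 -0.24 0 0.16" --pt "4 -0.96 -0.36 0 0.24" --pt "4 -0.92 -0.47 0 0.32" --pt "4 -0.88 -0.58 0 0.4" --pt "4 -0.83 -0.69 0 0.48" --pt "4 -0.77 -0.79 0 0.56" --pt "4 -0.7 -0.88 0 0.63" --pt "4 -0.7 -0.88 0 0.63"

```text
time_s: 17.18
ee_pos: [0.5926, -0.1746, 0.1106]
eef_rot: [1.973, 2.441, -0.002]
wrist_force: [-0.6, -0.6, 4.5]
finger_gap: 0.583
```

```bash
python3 look.py 13
```

```text
17.175 [ 0.5926 -0.1746  0.1106  1.7821] [-0.6 -0.6  4.5] 0.583
```

View pics/s13.png

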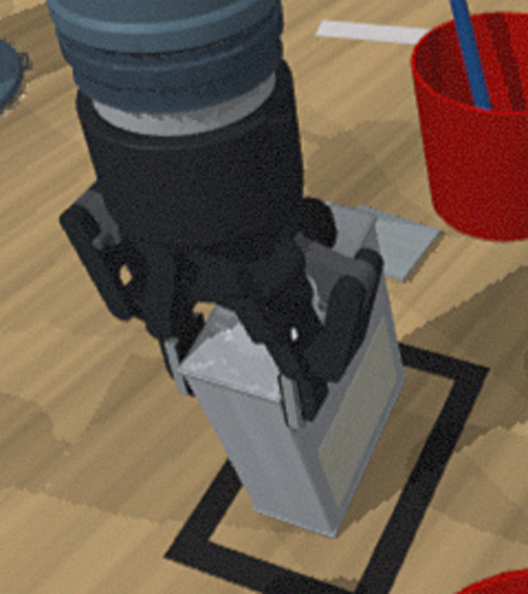

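View pics/t13.png

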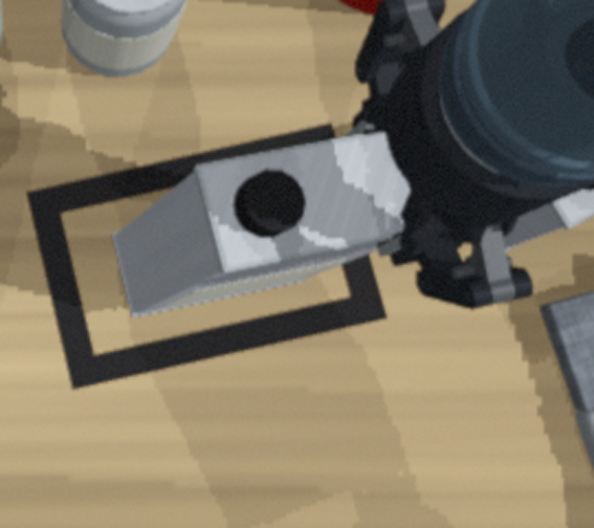

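The tin is lined up with the outline and still tipped on end b, at (255,510)–(335,535). Setting it down, releasing and rising.

Call:
drive_tool --pt "4 0.5 0 0 0" --pt "4 1.0 0 0 0" --pt "4 1.5 0 0 0" --pt "4 2.0 0 0 0" --pt "4 2.5 0 0 0" --pt "4 3.0 0 0 0" --pt "4 3.1 0 0 0" --pt "4 3.1 0 0 0" --pt "7 3.1 0 0 0" --pt "7 3.1 0 0 0" --pt "7 3.1 0 -1 0" --pt "7 3.1 0 -3 0" --pt "7 3.1 0 -6 0" --pt "7 3.1 0 -10 0" --pt "7 3.1 0 -12 0"

```text
time_s: 19.15
ee_pos: [0.5863, -0.1431, 0.2332]
eef_rot: [1.973, 2.441, 0.002]
wrist_force: [-0.1, 0.3, -0.5]
finger_gap: 0.818
```

```bash
python3 look.py 14
```

```text
19.15 [ 0.5863 -0.1431  0.2332  1.782 ] [-0.1  0.3 -0.5] 0.818
```

View pics/s14.png

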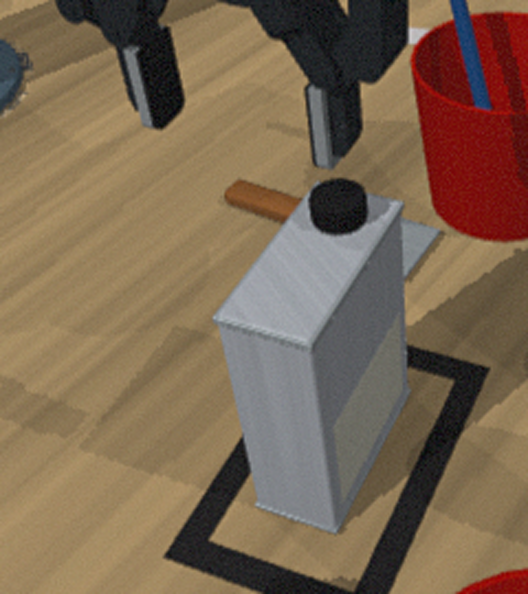

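View pics/t14.png

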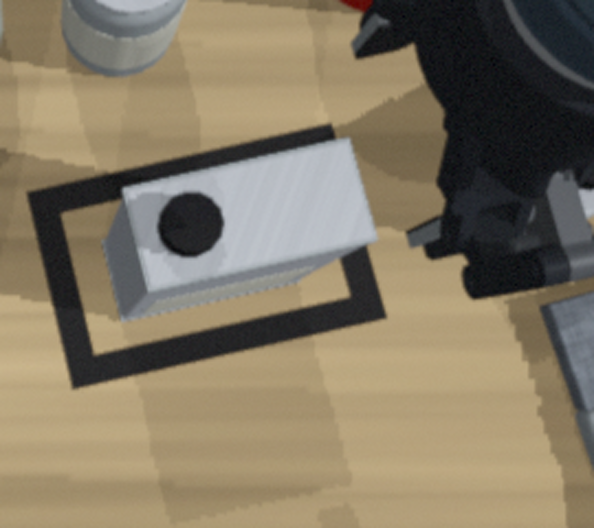

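Clear of the tin and upright. Final fit, using top corners (122,188), (350,140), (375,240), (150,290) and the side corners.

```bash
python3 - <<'E'
from h import *
import pickle
ct,cs=[pickle.load(open(n,"rb")) for n in("top0.pkl","side0.pkl")]
A=(ct,[T(1,1,.16),T(1,-1,.16),T(-1,-1,.16),T(-1,1,.16),T(1,1,0),T(-1,1,0)],un([(122,188),(350,140),(375,240),(150,290),(105,240),(125,320)],2.2,(330,130)))
B=(cs,[T(-1,-1,.16),T(1,-1,.16),T(1,1,.16),T(-1,-1,0),T(1,-1,0),T(1,1,0)],un([(215,320),(312,347),(405,205),(257,508),(337,531),(408,393)],2.2,(120,120)))
bay=np.array([.5806,-.1054,.208])
for o in([A],[B],[A,B]):
    q,res=fit(o,[.58,-.1,.2]); d=q[:2]-bay[:2];c,s=np.cos(bay[2]),np.sin(bay[2])
    print(np.round([c*d[0]+s*d[1],-s*d[0]+c*d[1],q[2]-bay[2]],4),np.abs(res).max())
E
```

```text
[-0.0038  0.0038 -0.0076] 1.4
[-0.0025  0.0018  0.0046] 2.7
[-0.0034  0.0034 -0.0007] 2.8
```

Both views agree that the tin is within 4 mm of the outline's centre and under 0.01 rad off parallel. Handing in.

```bash
python3 - <<'E'
from rig import r
print(r.job_done())
E
```

```text
the job is handed in; nothing more can be done
None
```

The tin is standing upright and released inside the outline, and I handed the job in at about 19 s of the 45 s allowed.

**How it went:** I tipped it onto its cap end (a) and swung end b forward about 58 mm; end a moved about 4 mm. I set it down flat, re-gripped at b, tipped it onto that end, swung the cap end in, set it down, let go and rose clear.

**Last checks:**
- **Position:** the two camera views together put the tin's centre at −3 mm across and +3 mm along the outline, and under 0.01 rad off parallel. The separate fits agreed within about 2 mm.
- **Upright:** it looked upright in both views; I did not fit its lean separately.
- **Robot clear:** the wrist force was about zero after release.

**What failed or disagreed:**
- **First tip attempt failed:** gripped at mid-width with 30 N, the tin did not pivot. It rose almost level by about 7 mm and moved 30 mm sideways. That is below the 15 mm lift limit, and I put it back in its starting place before trying again. The task did say never to lift it clear, so the first try came close to breaking that rule. After that I gripped near the planted end with 20 N, pressing down.
- **Height reading:** the robot's reported tool height put the fingertips about 35–40 mm lower than the cameras did. I went by the cameras and by touch.

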